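# Find the parts case with the loose ball

### The job

One of the three sealed parts cases has a bearing ball loose inside. Pick the cases up one at a time and shake each briskly to and fro lengthwise, well clear of the bench, until you find the one that rattles (shake that one too, even if it is the last left), setting each quiet one back upright where it stood. Finish while holding the rattling case still and level over the middle of the steel tray, about 15 cm above the bench: do not put it down or let go, and leave the other things on the bench alone.

Things in the scene. Friction and masses are not known exactly. Their poses are not given: they have to be found in the camera images.
- case_a_mid (a point): sealed grey steel parts case with two straps and end latches, a box 50 (its x) x 120 (its y, the long way) x 56 mm high, 0.25 to 0.8 kg, standing flat; this point is its centre, 28 mm above its underside. The three cases look alike; exactly one, a different one each time, has a loose ball inside; weight does not tell which, for their packing differs
- case_b_mid (a point): another such case, the same size; this point is its centre. The loose ball (steel, 36 mm, 190 g) can roll about 30 mm either way from the middle along the case's long axis and 2 mm across
- case_c_mid (a point): another such case, the same size; this point is its centre. Jerked and stopped sharply lengthwise, the case with the ball thumps: the ball runs to the leading end and stays there, so its weight pulls at one end and then the other (the moment about the level axis across the case swings by about 0.1 N m); the packed cases feel the same after either stroke
- tray_mid (a point): middle of the floor of the shallow steel hand-over tray, fixed to the bench at the side away from the robot, 130 (its x) x 200 (its y) mm, rim 14 mm high; the point lies 5 mm above the bench
- grease_jar: amber glass jar, 60 mm across, 75 mm high; a bystander, not to be moved; origin at the centre of its underside
- bearing: steel bearing ring, 60 mm across, 18 mm high; a bystander, not to be moved; origin at the centre of its underside
- oil_bottle: white oil bottle, 50 mm across, 90 mm high; a bystander, not to be moved; origin at the centre of its underside
- spanner: steel spanner lying flat, 180 mm long; a bystander, not to be moved; origin at the centre of its underside
Not all that is in view belongs to the job. What is shaped like the part that bears case_b_mid but orange or turquoise is not meant.

How it is judged:
On the way, in this order (a step that is already met when the one before it is completed fails the run):
1. the rattling case is off the bench and its ball has run to one end (((distance between ball_center and case_a_mid below 0.06 m and height (world z) of case_a_mid above 0.06 m and y of ball_center in the frame of case_a_mid above 0.015 m) or (distance between ball_center and case_b_mid below 0.06 m and height (world z) of case_b_mid above 0.06 m and y of ball_center in the frame of case_b_mid above 0.015 m) or (distance between ball_center and case_c_mid below 0.06 m and height (world z) of case_c_mid above 0.06 m and y of ball_center in the frame of case_c_mid above 0.015 m))).
2. shaken in the air, its ball has run to the other end (((distance between ball_center and case_a_mid below 0.06 m and height (world z) of case_a_mid above 0.06 m and y of ball_center in the frame of case_a_mid below -0.015 m) or (distance between ball_center and case_b_mid below 0.06 m and height (world z) of case_b_mid above 0.06 m and y of ball_center in the frame of case_b_mid below -0.015 m) or (distance between ball_center and case_c_mid below 0.06 m and height (world z) of case_c_mid above 0.06 m and y of ball_center in the frame of case_c_mid below -0.015 m))).
3. and back to the first end (((distance between ball_center and case_a_mid below 0.06 m and height (world z) of case_a_mid above 0.06 m and y of ball_center in the frame of case_a_mid above 0.015 m) or (distance between ball_center and case_b_mid below 0.06 m and height (world z) of case_b_mid above 0.06 m and y of ball_center in the frame of case_b_mid above 0.015 m) or (distance between ball_center and case_c_mid below 0.06 m and height (world z) of case_c_mid above 0.06 m and y of ball_center in the frame of case_c_mid above 0.015 m))).
At the end, for the whole second after the job is handed in: the case with the loose ball is gripped, its centre within 60 mm (level distance) of the tray's middle, 110 to 350 mm above the bench, tilted under 15 degrees, slower than 50 mm/s; the two quiet cases stand untouched, upright and at rest on the bench within 50 mm of their starts (((distance between ball_center and case_a_mid below 0.06 m and horizontal distance between case_a_mid and tray_mid below 0.06 m and height (world z) of case_a_mid between 0.11 and 0.35 m and angle between case_a_mid's own z axis and vertical below 0.26 rad and linear speed of case_a below 0.05 m/s and contact force between the fingers and case_a above 1 N and height (world z) of each of case_b_mid, case_c_mid below 0.034 m and angle between each of case_b_mid, case_c_mid's own z axis and vertical below 0.1 rad and distance of each of case_b_mid, case_c_mid from where it was at the start of the episode below 0.05 m and linear speed of each of case_b, case_c below 0.02 m/s and contact force between the fingers and case_b below 0.1 N and contact force between the fingers and case_c below 0.1 N) or (distance between ball_center and case_b_mid below 0.06 m and horizontal distance between case_b_mid and tray_mid below 0.06 m and height (world z) of case_b_mid between 0.11 and 0.35 m and angle between case_b_mid's own z axis and vertical below 0.26 rad and linear speed of case_b below 0.05 m/s and contact force between the fingers and case_b above 1 N and height (world z) of each of case_a_mid, case_c_mid below 0.034 m and angle between each of case_a_mid, case_c_mid's own z axis and vertical below 0.1 rad and distance of each of case_a_mid, case_c_mid from where it was at the start of the episode below 0.05 m and linear speed of each of case_a, case_c below 0.02 m/s and contact force between the fingers and case_a below 0.1 N and contact force between the fingers and case_c below 0.1 N) or (distance between ball_center and case_c_mid below 0.06 m and horizontal distance between case_c_mid and tray_mid below 0.06 m and height (world z) of case_c_mid between 0.11 and 0.35 m and angle between case_c_mid's own z axis and vertical below 0.26 rad and linear speed of case_c below 0.05 m/s and contact force between the fingers and case_c above 1 N and height (world z) of each of case_a_mid, case_b_mid below 0.034 m and angle between each of case_a_mid, case_b_mid's own z axis and vertical below 0.1 rad and distance of each of case_a_mid, case_b_mid from where it was at the start of the episode below 0.05 m and linear speed of each of case_a, case_b below 0.02 m/s and contact force between the fingers and case_a below 0.1 N and contact force between the fingers and case_b below 0.1 N))); the arm keeps its last pose, push and grip.
It fails at once if a bystander is shifted by more than 30 mm (distance of any of grease_jar, bearing, oil_bottle, spanner from where it was at the start of the episode above 0.03 m).
It also fails if it takes over 72 s, if anything falls off the work surface, if the arm or the gripper's body presses on something with over 40 N, if the wrist force passes 120 N, or if a joint passes its speed limit or range.

### The arm

A 7-joint arm with a two-finger parallel gripper is mounted at the origin on the work surface. World frame = base frame: x ahead of the robot, y to its left, z up, the work surface at z = 0. Lengths are in m, angles in rad, forces in N, time in s.
With the tool pointing down it reaches from about 0.4 to 0.85 m from the base axis. Payload 4.5 kg.
Tool frame: the origin (TCP) lies on the centre line of the jaws, within the pads' length; the fingertips stand r.tcp_to_tips ahead of it and the grasp point (between the pads) lies 11 mm behind it (r.tcp_to_tips is the distance from the TCP to the fingertips, in m); y points along the fingers, x is the direction in which the jaws open and shut, and the axes are right-handed (so a half turn about y gives the same grasp; the last joint's range is limited). The gripper opens to 88 mm and grips with 3 to 60 N. Pads are 18 mm wide; open, the fingers measure 123 mm over their backs; the gripper's body (75 mm by 187 mm) begins 45 mm behind the grasp point.
Start: joints at [1.325, 0.689, -0.195, 1.565, 0.157, 0.902, -0.215], TCP at [0.173, -0.601, 0.247] pointing down, gripper open.
Joint ranges: [-3.01, 3.01], [-0.46, 2.08], [-1.47, 1.51], [0.13, 2.56], [-1, 4.14], [0.04, 2.09], [-2.66, 2.66]. Speed limits (rad/s): [2.57, 2.57, 3.14, 3.14, 3.14, 3.14, 3.14].

### API

Orientations are given as a unit quaternion [x, y, z, w].
In Python, from plant import r gives the robot as it stands. The module is installed in compiled form; this text tells all that it offers.
- The arm moves only by the shell command python3 -m inch 'ROWS' [OPENING] [FORCE]. ROWS is text: rows parted by semicolons, each of 4 numbers parted by spaces: the shift along the tool's x, y, z in mm, then the turn about the tool's y in degrees. In form: x y z spin; .... A call has 1 to 10 rows; each row is the pose to reach, as a shift and turn from the pose commanded when the call began, along the tool's axes at that moment; what a row does not reach only later rows make up. A row lasts 1/10 s, in which the tool goes at most 50 mm and 8.59 degrees, less where a joint would pass 70% of its speed; a pose out of reach is approached as far as the arm can. A call with a gripper value outside its range is refused whole. OPENING is the gripper command: -1 is shut, 1 is fully open, values between are in proportion, set as the call begins (- or left out, the last holds). The fingers move at their own pace and stop on an object; FORCE is the grip in N (left out, the last holds). Time passes only in rows, so rows that repeat a pose let the fingers close. It gives the time, the measured TCP pose, the force and the opening at its end, in the units of the state.
- r.get_state(): the state, without advancing time (a new reading comes with each control period).
- r.snapshot(name): name is "scene" or "top" or "wrist"; returns a dict with "frame" (480x640x3 uint8, red, green, blue), "intrinsics" (3x3 intrinsics, pixels), "R" (3x3) and "t" (3): a world point X has camera coordinates R X + t. Camera axes: x right, y down, z forward; pixel columns grow to the right and rows downward; lengths in m; the calibration is good to about 2 mm. A picture is of the moment at which its call begins. There is no depth.
- r.finish_job(): hands the job in, once; it reports no verdict.
Trained networks look in the newest picture that a camera, given by its name, has taken for a name from the list of things; names that differ only in an ending like _2 or _b are one class to them, and where a whole thing is asked for, a point or a joint stands for the part that bears it (a point fixed in the world has none). Each returns a list of dicts, best first, with "p" (0 to 1); they miss things now and then, are a little off and sometimes report something else, mostly with a low value. They report only what shows in the picture. A call takes as long as a camera call. They do not tell look-alikes from the thing itself.
- r.trace(camera, name): "region" (480x640 bool, what is visible of it) and "centre" ([row, column] in pixels, amid what is visible of it).
- r.tip_of(camera, name): "centre" ([row, column] in pixels: a listed point, or the origin of a listed thing).
The state is a dict: "clock": time; "q": joint angles; "qd": joint speeds; "joint_torque": joint torques, N m; "tool_pos": TCP position; "eef_rot": TCP orientation; "contact_force": force on the tool from outside, world axes, zero at the start; "moment": the same for the moment, N m; "opening": opening from 0.0 (shut) to 1.0 (fully open).
Only numpy, scipy, OpenCV 4.12 (cv2) and the standard library are available. Lean on these libraries where they do the work, as an engineer would, in place of code of your own. Each camera call takes 0.05 s, during which the arm holds its last target.

## Working session

There is one attempt and no reset: what is moved stays moved. The work goes in short steps, Python scripts to look and compute and a shell command to move; the robot and the scene stay as the last step left them, time stands still between calls to the robot, and variables do not carry over. Pictures are saved under pics/ and viewed, and the job is handed in when it is done.

```bash
mkdir -p pics; cat > h.py <<'E'
import numpy as np, cv2
from plant import r
from scipy.spatial.transform import Rotation as R
def snap(n,f):
    s=r.snapshot(n); cv2.imwrite('pics/'+f,cv2.cvtColor(s['frame'],cv2.COLOR_RGB2BGR)); return s
def proj(s,X):
    c=s['R']@np.array(X)+s['t']; u=s['intrinsics']@c; return u[:2]/u[2]
def ray(s,rc,z):
    row,col=rc
    d=np.linalg.inv(s['intrinsics'])@np.array([col,row,1.]); Rw=np.array(s['R']).T
    o=-Rw@s['t']; d=Rw@d; return o+d*(z-o[2])/d[2]
E
python3 - <<'E'
from h import *
np.set_printoptions(precision=4,suppress=True)
st=r.get_state(); print(st); print(r.tcp_to_tips, R.from_quat(st['eef_rot']).as_matrix())
for c in ['top','scene']:
    s=snap(c,c+'0.png')
    for n,z in [('case_a_mid',.028),('tray_mid',.005),('grease_jar',0),('bearing',0),('oil_bottle',0),('spanner',0)]:
        for d in r.tip_of(c,n): print(c,n,round(d['p'],2),np.round(d['centre']),ray(s,d['centre'],z))
E
```

```text
{'clock': 0.0, 'q': array([ 1.3248,  0.69  , -0.1945,  1.5663,  0.1573,  0.9025, -0.2151]), 'qd': array([ 0.0015,  0.0003,  0.0007,  0.0011, -0.0008,  0.0003,  0.0027]), 'joint_torque': array([ -0.0005, -52.7562,  -1.267 , -15.3431,  -0.0527,   0.0067,
         0.0002]), 'tool_pos': array([ 0.1724, -0.6001,  0.2459]), 'eef_rot': array([-0.5645,  0.4259, -0.4248,  0.5652]), 'contact_force': array([-0.2619, -0.2066, -0.0773]), 'moment': array([-0.0172,  0.0402,  0.0009]), 'opening': 1.000862759087111}
0.008 [[ 0.2762 -0.0006  0.9611]
 [-0.9611  0.0017  0.2762]
 [-0.0018 -1.     -0.0001]]
top case_a_mid 0.97 [266. 207.] [0.433  0.2126 0.028 ]
top case_a_mid 0.32 [244. 420.] [ 0.4836 -0.2288  0.028 ]
top tray_mid 0.92 [167. 322.] [ 0.65   -0.0249  0.005 ]
top grease_jar 0.59 [174. 471.] [ 0.6402 -0.3463  0.    ]
top bearing 0.64 [219. 518.] [ 0.5425 -0.4473  0.    ]
top oil_bottle 0.67 [218. 104.] [0.5353 0.437  0.    ]
top spanner 0.56 [160. 156.] [0.662  0.3314 0.    ]
scene case_a_mid 0.68 [195. 346.] [0.4345 0.2245 0.028 ]
scene tray_mid 0.73 [297. 355.] [ 0.6442 -0.0253  0.005 ]
scene tray_mid 0.18 [315. 263.] [ 0.4758 -0.2181  0.005 ]
scene grease_jar 0.6 [392. 282.] [ 0.6473 -0.353   0.    ]
scene grease_jar 0.38 [398. 223.] [ 0.5384 -0.4535  0.    ]
scene bearing 0.6 [395. 227.] [ 0.5401 -0.4432  0.    ]
scene oil_bottle 0.6 [170. 414.] [ 0.5401  0.4465 -0.    ]
scene spanner 0.78 [216. 427.] [0.6617 0.3236 0.    ]
```

View pics/top0.png

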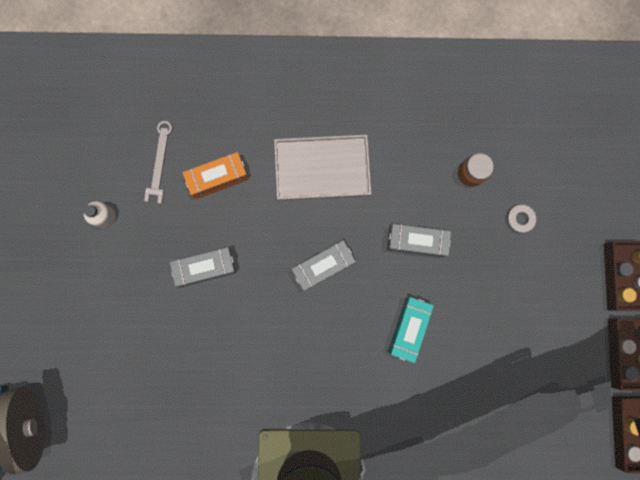

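View pics/scene0.png

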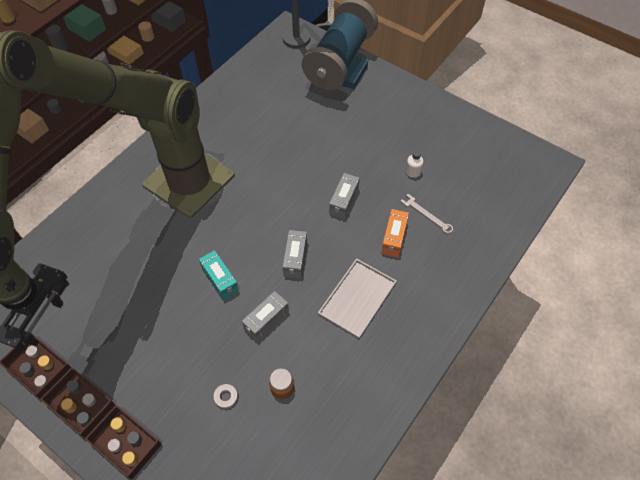

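Three grey cases show in the top view at about (202,266), (323,265) and (419,240) (col,row). These fit the description. The orange one at (214,174) and the turquoise one at (412,330) are decoys. Next I measure the poses and make an enlarged crop.

```bash
cat > m.py <<'E'
from h import *
import json
np.set_printoptions(precision=4,suppress=True)
def cases(s,z=.056,draw=None):
    f=s['frame'].astype(int); m=(f.min(2)>185).astype(np.uint8)
    out=[]
    for c in cv2.findContours(m,cv2.RETR_EXTERNAL,cv2.CHAIN_APPROX_NONE)[0]:
        if cv2.contourArea(c)<100: continue
        pts=np.array([ray(s,(p[0][1],p[0][0]),z)[:2] for p in c])
        (cx,cy),(w,h),a=cv2.minAreaRect((pts*1000).astype(np.float32))
        if w>h: a+=90
        # long-axis direction: angle from world x
        la=(a+90+90)%180-90
        out.append((cx,cy,sorted((w,h)),la,c.mean((0,1))))
    return out
E
python3 - <<'E'
from m import *
s=r.snapshot('top')
for o in cases(s): print(np.round(o[0],1),np.round(o[1],1),np.round(o[2],1),'long dir deg',round(o[3],1),o[4])
im=cv2.cvtColor(s['frame'],cv2.COLOR_RGB2BGR)[120:380,150:470]
cv2.imwrite('pics/crop0.png',cv2.resize(im,None,fx=2.3,fy=2.3,interpolation=2))
E
```

```text
308.5 -205.9 [20.8 48.8] long dir deg -19.2 [412.1935 329.5   ]
431.0 219.0 [22.  49.3] long dir deg -74.4 [201.     266.2969]
436.4 -27.0 [21.8 49.7] long dir deg -60.5 [323.339  264.9831]
490.5 -224.1 [22.2 49.1] long dir deg 83.4 [420.0625 239.125 ]
623.1 199.0 [20.6 48.6] long dir deg -68.7 [213.9655 172.7931]
```

View pics/crop0.png

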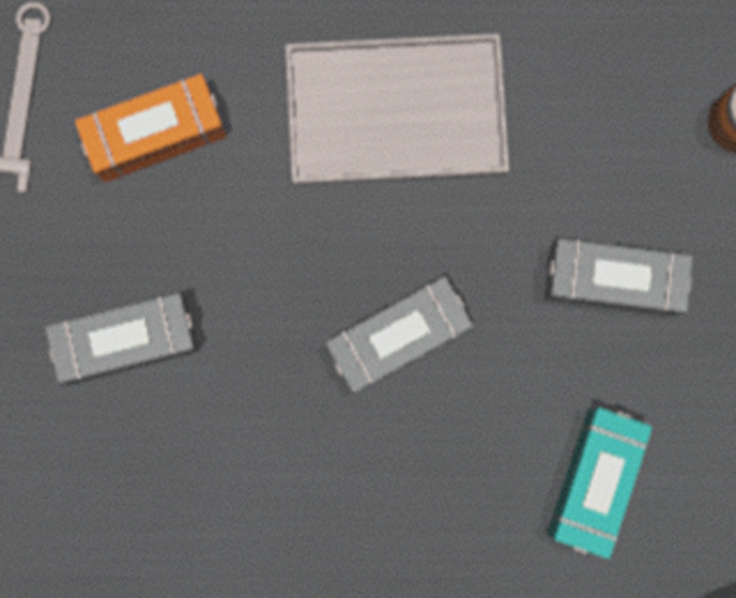

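All three grey cases match: same size and grey bodies, with the decoys clearly coloured. I start with the right-hand one, at (0.490, -0.224).

```bash
cat > g.py <<'E'
from h import *
import sys
def go(x,y,z,head):
    st=r.get_state(); M=R.from_quat(st['eef_rot']).as_matrix()
    d=M.T@((np.array([x,y,z])-st['tool_pos'])*1000)
    h=np.degrees(np.arctan2(M[1,2],M[0,2])); e=(head-h+90)%180-90
    print('t',round(st['clock'],2),'pos',np.round(st['tool_pos'],4),'head',round(h,1),'delta xyz',np.round(d,1),'spin',round(-e,1),'tilt y.z',np.round(M[2],3),'q',np.round(st['q'],2),'open',round(st['opening'],3))
go(*map(float,sys.argv[1:5]))
E
python3 g.py .4905 -.2241 .12 83.4
```

```text
t 0.75 pos [ 0.1726 -0.6007  0.2468] head 16.0 delta xyz [-274.2  126.7  409.5] spin -67.4 tilt y.z [ 0. -1.  0.] q [ 1.32  0.69 -0.19  1.57  0.16  0.9  -0.22] open 1.001
```

```bash
python3 -m inch '-274 60 409 -67;-274 60 409 -67;-274 60 409 -67;-274 60 409 -67;-274 60 409 -67;-274 60 409 -67;-274 60 409 -67;-274 60 409 -67;-274 60 409 -67;-274 60 409 -67' 1 45; python3 g.py .4905 -.2241 .02 83.4
```

```text
clock: 1.75
tool_pos: [0.4916, -0.2225, 0.1866]
eef_rot: [-0.706, 0.042, -0.043, 0.706]
contact_force: [-0.7, -0.7, 0.1]
opening: 1.0
t 1.75 pos [ 0.4916 -0.2225  0.1866] head 83.1 delta xyz [ -1.  166.6  -1.8] spin -0.3 tilt y.z [ 0.001 -1.     0.   ] q [ 0.6   0.69 -0.43  1.88  0.44  0.67 -0.21] open 1.0
```

```bash
python3 - <<'E'
from h import *
s=snap('wrist','w1.png'); st=r.get_state(); t=st['tool_pos']; print(proj(s,[t[0],t[1],.056]))
for d in r.tip_of('wrist','case_a_mid'): print(d['p'],d['centre'],ray(s,d['centre'],.028))
E
```

```text
[323.94013744 212.47963234]
```

View pics/w1.png

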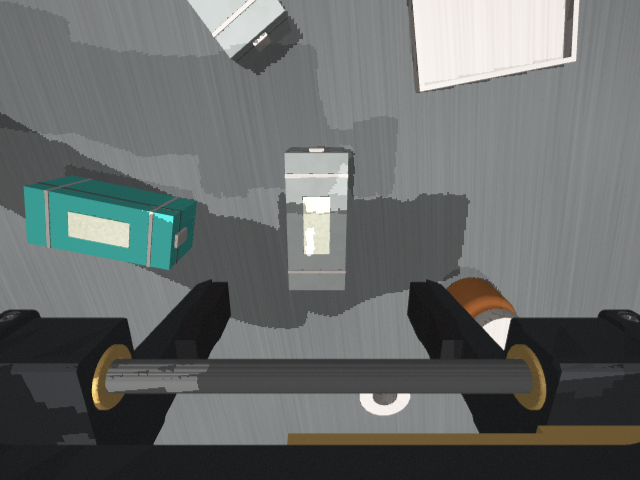

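The wrist view shows the grey case between the jaws, with its label at about (317,225) and the jaws well clear on both sides. I check the label centre by ray.

```bash
python3 - <<'E'
from h import *
s=r.snapshot('wrist')
print(ray(s,(225,317),.056), ray(s,(153,319),.056),ray(s,(290,316),.056))
E
```

```text
[ 0.49562692 -0.21684149  0.056     ] [ 0.50372949 -0.15831613  0.056     ] [ 0.4879821  -0.27732776  0.056     ]
```

```bash
python3 -m inch '-2 50 1 0;-2 100 1 0;-2 140 1 0;-2 160 1 0;-2 167 1 0;-2 167 1 0;-2 167 1 0'; python3 -m inch '0 0 0 0;0 0 0 0;0 0 0 0;0 0 0 0;0 0 0 0;0 0 0 0;0 0 0 0' -1 60; python3 g.py .49 -.221 .25 83.4
```

```text
clock: 2.6
tool_pos: [0.4887, -0.2241, 0.0208]
eef_rot: [0.706, -0.043, 0.044, -0.705]
contact_force: [1.3, 0.2, 0.6]
opening: 1.002
clock: 3.3
tool_pos: [0.4889, -0.2232, 0.02]
eef_rot: [0.706, -0.042, 0.043, -0.706]
contact_force: [2.4, -1.4, 2.3]
opening: 0.561
t 3.3 pos [ 0.4889 -0.2232  0.02  ] head 83.0 delta xyz [   1.1 -230.     2.3] spin -0.4 tilt y.z [ 0.001 -1.    -0.   ] q [ 0.46  0.95 -0.2   1.96  0.62  0.29 -0.38] open 0.561
```

```bash
cat > st.py <<'E'
from h import *
M=[]
# two camera calls let a little time pass => several readings
for i in range(3):
    st=r.get_state(); Q=R.from_quat(st['eef_rot']).as_matrix()
    M.append(np.r_[Q.T@st['moment'],st['contact_force']])
    r.snapshot('wrist')
print('t',round(st['clock'],2),'moment tool',np.round(np.mean(M,0)[:3],3),'F',np.round(np.mean(M,0)[3:],2),'mx each',np.round([m[0] for m in M],3),'pos',np.round(st['tool_pos'],3),'open',round(st['opening'],3))
E
python3 -m inch '0 -30 0 0;0 -80 0 0;0 -130 0 0;0 -170 0 0;0 -180 0 0;0 -180 0 0;0 -180 0 0;0 -180 0 0' - 60; python3 st.py
```

```text
clock: 4.1
tool_pos: [0.4864, -0.2228, 0.1972]
eef_rot: [-0.705, 0.045, -0.041, 0.706]
contact_force: [-0.4, 0.8, -5.1]
opening: 0.563
t 4.2 moment tool [-0.045  0.024 -0.06 ] F [-0.45  0.45 -5.37] mx each [-0.028 -0.039 -0.066] pos [ 0.487 -0.223  0.198] open 0.561
```

```bash
python3 -m inch '0 0 50 0;0 0 100 0;0 0 100 0;0 0 100 0;0 0 100 0;0 0 100 0'; python3 st.py; python3 -m inch '0 0 -50 0;0 0 -100 0;0 0 -100 0;0 0 -100 0;0 0 -100 0;0 0 -100 0'; python3 st.py;python3 -m inch '0 0 50 0;0 0 100 0;0 0 100 0;0 0 100 0;0 0 100 0;0 0 100 0'; python3 st.py; python3 -m inch '0 0 -50 0;0 0 -100 0;0 0 -100 0;0 0 -100 0;0 0 -100 0;0 0 -100 0'; python3 st.py
```

```text
clock: 4.85
tool_pos: [0.4999, -0.1255, 0.1993]
eef_rot: [0.706, -0.044, 0.044, -0.705]
contact_force: [-0.5, -0.3, -5.2]
opening: 0.563
t 4.95 moment tool [-0.043 -0.016 -0.06 ] F [ 0.2  -0.16 -5.9 ] mx each [-0.076 -0.024 -0.029] pos [ 0.5   -0.125  0.199] open 0.56
clock: 5.6
tool_pos: [0.4886, -0.2217, 0.1998]
eef_rot: [-0.706, 0.042, -0.042, 0.706]
contact_force: [0.6, -0.4, -6.2]
opening: 0.56
t 5.7 moment tool [-0.029  0.027 -0.086] F [ 0.07  0.02 -5.69] mx each [-0.066 -0.029  0.008] pos [ 0.489 -0.222  0.2  ] open 0.565
clock: 6.35
tool_pos: [0.5, -0.1253, 0.1996]
eef_rot: [0.706, -0.044, 0.044, -0.705]
contact_force: [0.2, -0.5, -5.8]
opening: 0.563
t 6.45 moment tool [-0.04   0.001 -0.068] F [ 0.21 -0.31 -5.83] mx each [-0.068 -0.039 -0.012] pos [ 0.5   -0.125  0.2  ] open 0.562
clock: 7.1
tool_pos: [0.4886, -0.2218, 0.1998]
eef_rot: [-0.706, 0.042, -0.042, 0.706]
contact_force: [0.2, 1.1, -7.0]
opening: 0.562
t 7.2 moment tool [-0.023  0.005 -0.066] F [-0.28  0.97 -5.97] mx each [-0.023  0.004 -0.05 ] pos [ 0.489 -0.222  0.2  ] open 0.563
```

Swing is about 0.015 N m, which is quiet. One sharper, longer stroke pair to be sure.

```bash
python3 -m inch '0 0 50 0;0 0 100 0;0 0 150 0;0 0 150 0;0 0 150 0;0 0 150 0;0 0 150 0'; python3 st.py; python3 -m inch '0 0 -50 0;0 0 -100 0;0 0 -150 0;0 0 -150 0;0 0 -150 0;0 0 -150 0;0 0 -150 0'; python3 st.py; python3 g.py .489 -.223 .021 83.0
```

```text
clock: 7.95
tool_pos: [0.506, -0.076, 0.1996]
eef_rot: [0.706, -0.044, 0.044, -0.705]
contact_force: [0.4, -0.3, -6.6]
opening: 0.565
t 8.05 moment tool [-0.037  0.025 -0.092] F [-0.11 -0.39 -5.63] mx each [-0.049 -0.065  0.004] pos [ 0.506 -0.076  0.2  ] open 0.564
clock: 8.8
tool_pos: [0.4886, -0.2214, 0.1998]
eef_rot: [-0.706, 0.042, -0.042, 0.706]
contact_force: [-0.0, 0.0, -6.0]
opening: 0.562
t 8.9 moment tool [-0.014 -0.01  -0.053] F [-0.09  0.07 -6.19] mx each [-0.046  0.054 -0.05 ] pos [ 0.489 -0.222  0.2  ] open 0.563
t 8.95 pos [ 0.4885 -0.222   0.1998] head 83.2 delta xyz [  0.6 178.8  -1. ] spin 0.2 tilt y.z [ 0. -1.  0.] q [ 0.62  0.67 -0.46  1.87  0.44  0.7  -0.21] open 0.564
```

Quiet. I set it back where it stood.

```bash
python3 -m inch '0 45 0 0;0 90 0 0;0 130 0 0;0 155 0 0;0 168 0 0;0 173 0 0;0 177 0 0;0 180 0 0;0 180 0 0;0 180 0 0'; python3 -m inch '0 0 0 0;0 0 0 0;0 0 0 0;0 0 0 0;0 0 0 0;0 0 0 0' 1; python3 -m inch '0 -30 0 0;0 -75 0 0;0 -120 0 0;0 -160 0 0;0 -165 0 0;0 -165 0 0'; python3 g.py .4364 -.0270 .12 119.5; python3 - <<'E'
from m import *
s=snap('top','t2.png')
for o in cases(s): print(np.round(o[0],1),np.round(o[1],1),np.round(o[2],1),round(o[3],1),o[4])
E
```

```text
clock: 9.95
tool_pos: [0.4887, -0.2235, 0.0205]
eef_rot: [0.706, -0.043, 0.044, -0.706]
contact_force: [-0.2, -0.0, -5.6]
opening: 0.563
clock: 10.55
tool_pos: [0.4883, -0.2232, 0.0198]
eef_rot: [0.706, -0.043, 0.043, -0.706]
contact_force: [0.5, -0.7, -0.4]
opening: 1.002
clock: 11.15
tool_pos: [0.4886, -0.2236, 0.1857]
eef_rot: [0.706, -0.042, 0.044, -0.705]
contact_force: [0.1, -0.2, 0.7]
opening: 1.003
t 11.15 pos [ 0.4886 -0.2236  0.1857] head 83.0 delta xyz [-75.9  65.4 188.8] spin -36.5 tilt y.z [ 0.002 -1.    -0.001] q [ 0.62  0.69 -0.46  1.89  0.47  0.67 -0.24] open 1.003
430.9 219.0 [22.6 50.5] -75.3 [201.194  266.3731]
436.4 -26.7 [23.4 51.3] -60.4 [323.1    264.9833]
532.5 434.0 [30.9 41.7] -51.7 [ 96.5714 215.4762]
623.3 198.8 [21.8 49.2] -68.2 [213.7966 172.7797]
635.9 -20.9 [115.2 182.2] -86.3 [320.4358 168.6216]
```

View pics/t2.png

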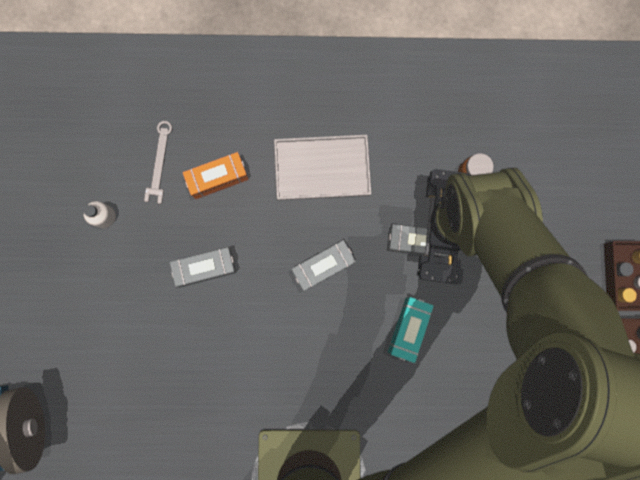

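The first case stands back in place at (408,238). Now the middle one, grey, at (323,265).

```bash
python3 -m inch '-76 0 189 -36;-76 0 189 -36;-76 0 189 -36;-76 0 189 -36;-76 0 189 -36;-76 0 189 -36;-76 0 189 -36'; python3 g.py .4364 -.027 .02 119.5; python3 - <<'E'
from h import *
s=snap('wrist','w2.png')
E
```

```text
clock: 11.9
tool_pos: [0.4353, -0.0277, 0.1837]
eef_rot: [0.685, 0.175, -0.177, -0.685]
contact_force: [0.4, 0.4, 0.6]
opening: 1.001
t 11.9 pos [ 0.4353 -0.0277  0.1837] head 118.9 delta xyz [  1.7 163.7   0. ] spin -0.6 tilt y.z [-0.002 -1.     0.   ] q [ 0.32  0.61 -0.56  2.17  0.65  0.53 -0.23] open 1.001
```

View pics/w2.png

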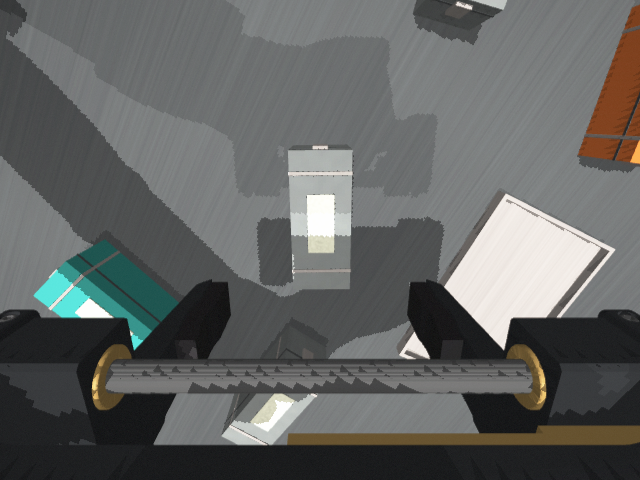

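The wrist view shows the case at (320,222), centred and aligned. Descend, grip and lift.

```bash
python3 -m inch '1 50 0 -0.6;1 100 0 -0.6;1 140 0 -0.6;1 158 0 -0.6;1 164 0 -0.6;1 164 0 -0.6'; python3 -m inch '0 0 0 0;0 0 0 0;0 0 0 0;0 0 0 0;0 0 0 0;0 0 0 0;0 0 0 0' -1 60;python3 g.py .436 -.027 .2 119.5; python3 -m inch '0 -30 0 0;0 -80 0 0;0 -130 0 0;0 -170 0 0;0 -180 0 0;0 -180 0 0;0 -180 0 0;0 -180 0 0' - 60; python3 st.py
```

```text
clock: 12.55
tool_pos: [0.4367, -0.0275, 0.0193]
eef_rot: [0.685, 0.18, -0.18, -0.683]
contact_force: [0.3, 0.2, -0.5]
opening: 1.002
clock: 13.25
tool_pos: [0.4367, -0.026, 0.0211]
eef_rot: [0.684, 0.181, -0.181, -0.683]
contact_force: [-0.6, -0.8, 5.6]
opening: 0.564
t 13.25 pos [ 0.4367 -0.026   0.0211] head 119.6 delta xyz [  -1.1 -178.9   -0.6] spin 0.1 tilt y.z [ 0.    -1.    -0.001] q [ 0.11  0.93 -0.25  2.25  1.71  0.2  -1.24] open 0.564
clock: 14.05
tool_pos: [0.4355, -0.0266, 0.1993]
eef_rot: [0.684, 0.18, -0.182, -0.684]
contact_force: [-1.0, -0.0, -3.5]
opening: 0.563
t 14.15 moment tool [-0.074  0.013 -0.071] F [-0.37 -0.26 -3.44] mx each [-0.083 -0.092 -0.046] pos [ 0.435 -0.026  0.199] open 0.562
```

```bash
python3 -m inch '0 0 -50 0;0 0 -100 0;0 0 -100 0;0 0 -100 0;0 0 -100 0;0 0 -100 0'; python3 st.py; python3 -m inch '0 0 50 0;0 0 100 0;0 0 100 0;0 0 100 0;0 0 100 0;0 0 100 0'; python3 st.py;python3 -m inch '0 0 -50 0;0 0 -100 0;0 0 -100 0;0 0 -100 0;0 0 -100 0;0 0 -100 0'; python3 st.py; python3 -m inch '0 0 50 0;0 0 100 0;0 0 100 0;0 0 100 0;0 0 100 0;0 0 100 0'; python3 st.py
```

```text
clock: 14.8
tool_pos: [0.4853, -0.1113, 0.2004]
eef_rot: [-0.683, -0.181, 0.182, 0.684]
contact_force: [0.5, -0.2, -2.5]
opening: 0.564
t 14.9 moment tool [-0.081 -0.022 -0.143] F [ 0.04  0.29 -2.12] mx each [-0.093 -0.062 -0.088] pos [ 0.486 -0.112  0.201] open 0.564
clock: 15.55
tool_pos: [0.4371, -0.027, 0.2006]
eef_rot: [0.684, 0.18, -0.18, -0.684]
contact_force: [0.3, 0.1, -3.2]
opening: 0.566
t 15.65 moment tool [-0.117  0.002 -0.061] F [ 0.23 -0.22 -2.69] mx each [-0.13  -0.135 -0.088] pos [ 0.437 -0.027  0.201] open 0.562
clock: 16.3
tool_pos: [0.4855, -0.1116, 0.2008]
eef_rot: [-0.683, -0.181, 0.182, 0.684]
contact_force: [-0.9, -0.1, -2.6]
opening: 0.561
t 16.4 moment tool [-0.085  0.006 -0.114] F [-0.26  0.36 -2.62] mx each [-0.115 -0.081 -0.059] pos [ 0.486 -0.112  0.201] open 0.563
clock: 17.05
tool_pos: [0.4371, -0.027, 0.2006]
eef_rot: [0.684, 0.18, -0.18, -0.684]
contact_force: [-0.4, -0.4, -4.1]
opening: 0.56
t 17.15 moment tool [-0.074  0.019 -0.087] F [-0.51 -0.12 -3.34] mx each [-0.081 -0.074 -0.068] pos [ 0.437 -0.027  0.201] open 0.565
```

Swing is within noise, so this one is quiet too. Set it back at TCP (0.4367, -0.026), z 0.021.

```bash
python3 -m inch '0 45 0 0;0 90 0 0;0 130 0 0;0 155 0 0;0 168 0 0;0 173 0 0;0 177 0 0;0 180 0 0;0 180 0 0;0 180 0 0'; python3 -m inch '0 0 0 0;0 0 0 0;0 0 0 0;0 0 0 0;0 0 0 0;0 0 0 0' 1; python3 -m inch '0 -30 0 0;0 -75 0 0;0 -120 0 0;0 -160 0 0;0 -165 0 0;0 -165 0 0'; python3 g.py .4309 .219 .18 105.1
```

```text
clock: 18.2
tool_pos: [0.4369, -0.0259, 0.0211]
eef_rot: [-0.684, -0.181, 0.18, 0.684]
contact_force: [-0.0, 0.6, 0.3]
opening: 0.557
clock: 18.8
tool_pos: [0.4365, -0.0259, 0.0207]
eef_rot: [0.684, 0.181, -0.181, -0.684]
contact_force: [0.3, -0.9, 0.9]
opening: 1.003
clock: 19.4
tool_pos: [0.4387, -0.0253, 0.1898]
eef_rot: [0.684, 0.183, -0.178, -0.683]
contact_force: [0.8, 0.1, -0.8]
opening: 0.998
t 19.4 pos [ 0.4387 -0.0253  0.1898] head 119.6 delta xyz [113.8   9.9 216.3] spin 14.5 tilt y.z [ 0.008 -1.    -0.003] q [ 0.39  0.63 -0.68  2.16  0.73  0.59 -0.31] open 0.998
```

```bash
python3 -m inch '114 8 216 14.5;114 8 216 14.5;114 8 216 14.5;114 8 216 14.5;114 8 216 14.5;114 8 216 14.5;114 8 216 14.5;114 8 216 14.5'; python3 g.py .4309 .219 .02 105.1; python3 - <<'E'
from m import *
s=snap('wrist','w3.png')
s=snap('top','t3.png')
for o in cases(s): print(np.round(o[0],1),np.round(o[1],1),np.round(o[2],1),round(o[3],1),o[4])
E
```

```text
clock: 20.2
tool_pos: [0.4285, 0.2163, 0.1769]
eef_rot: [0.702, 0.092, -0.093, -0.7]
contact_force: [-0.4, -0.7, -0.7]
opening: 1.003
t 20.2 pos [0.4285 0.2163 0.1769] head 105.1 delta xyz [  3.3 156.9   2.3] spin -0.0 tilt y.z [-0.002 -1.    -0.002] q [-0.22  0.67 -0.56  2.05  0.62  0.6  -0.95] open 1.003
308.7 -205.6 [21.5 49.7] -19.3 [412.1452 329.4839]
489.2 -224.0 [24.1 50. ] 82.4 [420.0455 239.6515]
533.6 -431.7 [45.2 48.6] 25.0 [520.4324 219.2252]
530.1 434.2 [27.8 41.8] -61.9 [ 96.1167 216.3167]
623.3 199.0 [21.7 48.6] -68.7 [213.7627 172.7797]
635.7 -21.0 [114.7 182. ] -86.4 [326.4091 166.0653]
```

View pics/w3.png

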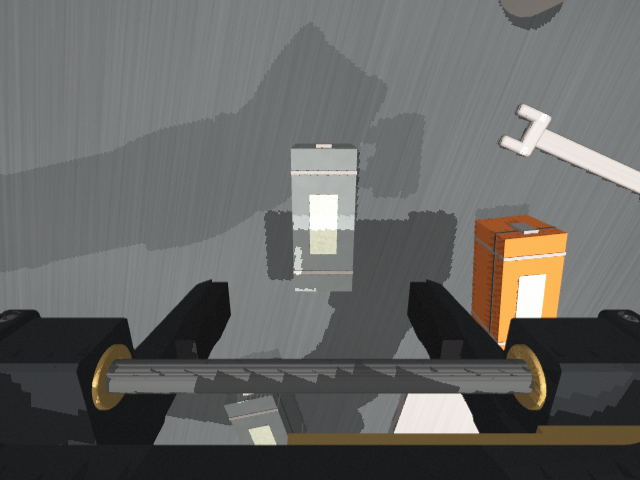

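View pics/t3.png

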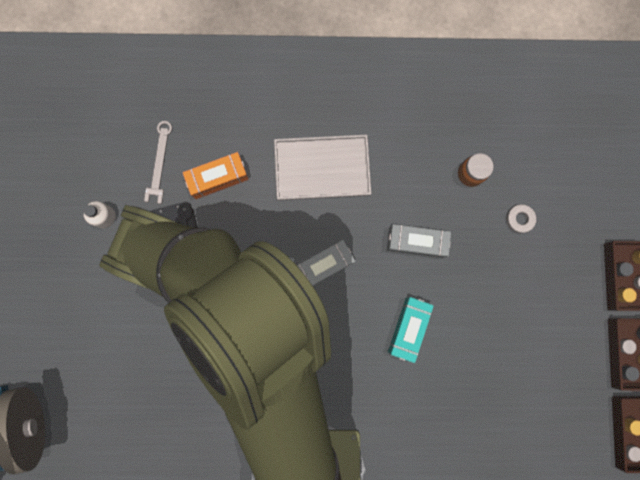

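Both quiet cases are back in place, at (420,240) and (323,265). The third case is centred in the wrist view at (322,222), so I grip it.

```bash
python3 -m inch '3 50 2 0;3 100 2 0;3 135 2 0;3 151 2 0;3 157 2 0;3 157 2 0'; python3 -m inch '0 0 0 0;0 0 0 0;0 0 0 0;0 0 0 0;0 0 0 0;0 0 0 0;0 0 0 0' -1 60;python3 g.py .436 -.027 .2 119.5; python3 -m inch '0 -30 0 0;0 -80 0 0;0 -130 0 0;0 -170 0 0;0 -180 0 0;0 -180 0 0;0 -180 0 0;0 -180 0 0' - 60; python3 st.py
python3 -m inch '0 0 -50 0;0 0 -100 0;0 0 -100 0;0 0 -100 0;0 0 -100 0;0 0 -100 0'; python3 st.py; python3 -m inch '0 0 50 0;0 0 100 0;0 0 100 0;0 0 100 0;0 0 100 0;0 0 100 0'; python3 st.py
```

```text
clock: 20.9
tool_pos: [0.4312, 0.2201, 0.0204]
eef_rot: [0.701, 0.092, -0.093, -0.701]
contact_force: [-0.4, -0.6, -0.2]
opening: 0.996
clock: 21.6
tool_pos: [0.4313, 0.2209, 0.021]
eef_rot: [0.701, 0.093, -0.093, -0.701]
contact_force: [-0.6, 0.2, 5.2]
opening: 0.563
t 21.6 pos [0.4313 0.2209 0.021 ] head 105.1 delta xyz [ -60.1 -179.  -240.6] spin -14.4 tilt y.z [ 0. -1. -0.] q [-0.47  0.93 -0.17  2.12  0.95  0.17 -1.24] open 0.563
clock: 22.4
tool_pos: [0.4301, 0.2199, 0.1985]
eef_rot: [0.702, 0.092, -0.095, -0.7]
contact_force: [0.4, -0.4, -5.2]
opening: 0.562
t 22.5 moment tool [-0.065 -0.    -0.07 ] F [ 0.11 -0.33 -5.59] mx each [-0.081 -0.038 -0.076] pos [0.43  0.22  0.199] open 0.56
clock: 23.15
tool_pos: [0.457, 0.1262, 0.2007]
eef_rot: [-0.7, -0.094, 0.094, 0.701]
contact_force: [-1.1, -0.8, -4.4]
opening: 0.565
t 23.25 moment tool [ 0.006 -0.007 -0.097] F [-0.38 -0.11 -5.02] mx each [ 0.011 -0.03   0.036] pos [0.457 0.126 0.201] open 0.557
clock: 23.9
tool_pos: [0.4315, 0.2193, 0.2004]
eef_rot: [0.702, 0.092, -0.093, -0.7]
contact_force: [-0.1, 0.2, -5.5]
opening: 0.562
t 24.0 moment tool [-0.133 -0.005 -0.067] F [ 0.11  0.04 -5.18] mx each [-0.176 -0.11  -0.112] pos [0.432 0.22  0.201] open 0.562
```

Swing is about 0.14 N m: this one rattles. I repeat the strokes to confirm and to complete the to-and-fro sequence.

```bash
python3 -m inch '0 0 -50 0;0 0 -100 0;0 0 -100 0;0 0 -100 0;0 0 -100 0;0 0 -100 0'; python3 st.py; python3 -m inch '0 0 50 0;0 0 100 0;0 0 100 0;0 0 100 0;0 0 100 0;0 0 100 0'; python3 st.py; python3 -m inch '0 0 -50 0;0 0 -100 0;0 0 -100 0;0 0 -100 0;0 0 -100 0;0 0 -100 0'; python3 st.py; python3 -m inch '0 0 50 0;0 0 100 0;0 0 100 0;0 0 100 0;0 0 100 0;0 0 100 0'; python3 st.py
python3 - <<'E'
from h import *
s=r.snapshot('top')
d=r.trace('top','tray_mid')
for o in r.tip_of('top','tray_mid'): print(o['p'],ray(s,o['centre'],.005))
# rim corners seen in first top picture
P=[ray(s,rc,.014) for rc in [(139,275),(135,368),(193,371),(199,278)]]
print(np.round(P,3),np.mean(P,0))
E
python3 g.py .643 -.024 .16 90
```

```text
clock: 24.65
tool_pos: [0.4571, 0.126, 0.2009]
eef_rot: [-0.7, -0.094, 0.094, 0.701]
contact_force: [0.0, 0.5, -5.1]
opening: 0.563
t 24.75 moment tool [-0.005  0.006 -0.123] F [ 0.07  0.21 -4.84] mx each [-0.004 -0.01  -0.002] pos [0.457 0.126 0.201] open 0.563
clock: 25.4
tool_pos: [0.4315, 0.2193, 0.2004]
eef_rot: [0.702, 0.092, -0.093, -0.7]
contact_force: [0.1, 0.6, -4.6]
opening: 0.562
t 25.5 moment tool [-0.123 -0.004 -0.097] F [ 0.19  0.13 -4.8 ] mx each [-0.139 -0.109 -0.12 ] pos [0.432 0.22  0.201] open 0.566
clock: 26.15
tool_pos: [0.4572, 0.126, 0.2009]
eef_rot: [-0.7, -0.094, 0.094, 0.701]
contact_force: [0.5, 0.5, -5.1]
opening: 0.562
t 26.25 moment tool [ 0.005 -0.002 -0.055] F [-0.02 -0.05 -5.35] mx each [ 0.008  0.011 -0.006] pos [0.457 0.126 0.201] open 0.564
clock: 26.9
tool_pos: [0.4315, 0.2193, 0.2004]
eef_rot: [0.702, 0.092, -0.093, -0.7]
contact_force: [-1.1, -0.1, -5.1]
opening: 0.561
t 27.0 moment tool [-0.114 -0.006 -0.13 ] F [-0.33 -0.41 -5.  ] mx each [-0.107 -0.132 -0.103] pos [0.432 0.22  0.201] open 0.564
0.92 [ 0.64828383 -0.02511243  0.005     ]
0.37 [0.54101562 0.43855675 0.005     ]
[[ 0.708  0.077  0.014]
 [ 0.719 -0.122  0.014]
 [ 0.593 -0.129  0.014]
 [ 0.577  0.069  0.014]] [ 0.64925484 -0.02631866  0.014     ]
t 27.2 pos [0.4314 0.2204 0.2007] head 105.1 delta xyz [ 140.7   40.7 -291.1] spin 15.1 tilt y.z [-0. -1. -0.] q [-0.17  0.64 -0.63  2.02  0.6   0.67 -0.93] open 0.562
```

It rattles consistently (about ±0.06 N m, alternating). Carry it to the tray, middle (0.649, -0.026).

```bash
python3 g.py .649 -.026 .155 105; python3 -m inch '74 0 -147 0;148 0 -295 0;148 0 -295 0;148 0 -295 0;148 0 -295 0;148 0 -295 0;148 0 -295 0;148 0 -295 0;148 0 -295 0;148 0 -295 0'; python3 g.py .649 -.026 .155 105
```

```text
t 27.2 pos [0.4314 0.2204 0.2007] head 105.1 delta xyz [ 146.    45.8 -294.5] spin 0.1 tilt y.z [-0. -1. -0.] q [-0.17  0.64 -0.63  2.02  0.6   0.67 -0.93] open 0.562
clock: 28.2
tool_pos: [0.6501, -0.0237, 0.2005]
eef_rot: [-0.7, -0.093, 0.094, 0.701]
contact_force: [0.2, -0.2, -6.2]
opening: 0.56
t 28.2 pos [ 0.6501 -0.0237  0.2005] head 105.2 delta xyz [-1.6 45.5 -2. ] spin 0.2 tilt y.z [-0.001 -1.     0.001] q [ 0.31  0.85 -0.68  1.51  0.59  0.99 -0.26] open 0.56
```

```bash
python3 -m inch '-1 10 -1 0;-1 25 -1 0;-1 38 -1 0;-1 45 -1 0;-1 45 -1 0;-1 45 -1 0;-1 45 -1 0;-1 45 -1 0;-1 45 -1 0;-1 45 -1 0'; python3 st.py; python3 g.py .649 -.026 .155 105; python3 - <<'E'
from m import *
s=snap('top','t4.png'); snap('scene','s4.png'); print(np.abs(r.get_state()['qd']).max())
for o in cases(s): print(np.round(o[0],1),np.round(o[1],1),np.round(o[2],1),round(o[3],1),o[4])
E
```

```text
clock: 29.2
tool_pos: [0.6505, -0.0265, 0.156]
eef_rot: [0.701, 0.093, -0.093, -0.701]
contact_force: [0.2, 0.1, -4.1]
opening: 0.561
t 29.3 moment tool [ 0.018  0.014 -0.084] F [-0.13  0.19 -4.77] mx each [0.018 0.013 0.022] pos [ 0.65  -0.026  0.156] open 0.562
t 29.35 pos [ 0.6504 -0.0264  0.1558] head 105.1 delta xyz [-1.3  0.8  0.8] spin 0.1 tilt y.z [ 0. -1. -0.] q [ 0.3   0.9  -0.64  1.55  0.64  0.91 -0.3 ] open 0.559
0.0016700409681160557
437.3 -26.7 [21.8 50.1] -60.4 [322.8814 264.6441]
534.9 434.4 [35.7 43.5] -37.1 [ 96.3699 213.8904]
598.2 -72.2 [34.1 84. ] -84.9 [349.5392 189.9706]
623.2 199.0 [22.2 49.6] -66.9 [213.6167 172.9333]
646.5 -354.2 [39.8 48.4] 29.8 [481.2419 165.6129]
653.3 312.2 [ 14.2 123.8] -7.6 [159.3    156.8846]
```

View pics/t4.png

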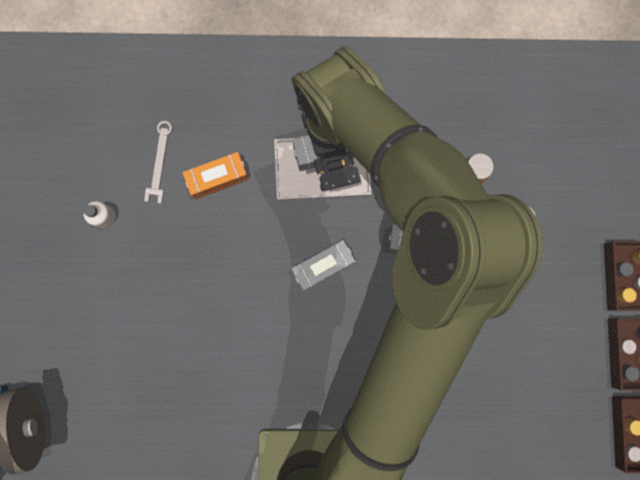

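View pics/s4.png

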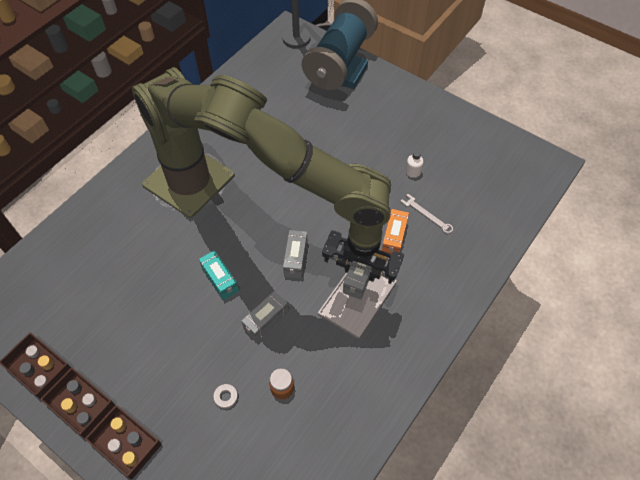

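The case is held level over the tray, at about (310,155) in the top view and (357,280) in the scene view. Both quiet cases and the bystanders are in place.

```bash
python3 -c "
from plant import r
print(r.finish_job())"
```

```text
the job is handed in; nothing more can be done
None
```

The rattling case is the left-hand one, which stood at about (0.431, 0.219). The job is handed in with it held over the tray, after about 29.5 s of the 72 s allowed. No verdict is reported.

- **Finding it:** I shook all three cases at about 0.2 m height.
    - The right and middle ones were quiet. The level-axis moment swung about 0.02 N m or less on average; one middle-case reading was off by about 0.04, within the noise.
    - The left one swung about 0.12–0.14 N m, alternating over six strokes.
- **Quiet cases:** I set both back. The right one measured within about 2 mm of its start and the middle one within about 1 mm. In the last top view the arm mostly hid the right one, but the scene view showed it standing.
- **Last checks:** The tool was at (0.650, -0.026, 0.156), level and still, against a tray middle of about (0.649, -0.026). That puts the case's centre at about 0.163 m. The grip opening of 0.56 is about 49 mm, so the case is held. The bystanders in view looked unmoved; the bearing was hidden in the top view but visible in the scene view.
- **Disagreement:** The wrist camera placed the right case about 6 mm from the top camera's estimate. This was within the jaw clearance and did no harm.

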